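Nest the braai pans

TASK

Nest the three steel vessels on the trolley in size order: the middle pan standing in the big pot, and the small pan standing in the middle pan, all upright and each sitting fully down on the floor of the one around it. Both pans have a raised wooden handle to lift them by; set them down rather than dropping them. Leave the mug, canister, spatula and grill brush where they are.

Things in the scene. Friction and masses are not known exactly. Their poses are not given: they have to be found in the camera images.
- big_pot: Open steel pot, the widest vessel: 170 mm outer diameter at the rim, 150 at the base, 70 high, wall 4, floor 5 mm thick, about 0.8 kg; two wire ears (local +y and -y) reach 110 mm from its axis at 54 mm height. Stands on the trolley top (z = 0). Origin: centre of the underside; z up.
- mid_pan: Middle steel pan: 124 mm outer diameter at the rim, 108 at the base, 62 high, wall 3, floor 5 mm thick, about 0.28 kg. A strap up one wall (to 65 mm from the axis) carries a level dark wooden bar handle pointing outward along local -x: 12 mm wide, 16 high, 62 to 162 mm from the axis, underside 88 mm above the pan's underside (clears the pot's rim). Origin: centre of the underside; z up.
- small_pan: Small steel pan, alike: 84 mm outer diameter at the rim, 72 at the base, 54 high, wall 3, floor 5 mm, about 0.17 kg; strap to 45 mm from the axis; bar handle along local -x, 12 mm wide, 16 high, 42 to 142 mm from the axis, underside 84 mm up. Nested, its bar is level with the middle pan's, so the two handles must point in clearly different directions. Origin: centre of the underside; z up.
- mid_pan_grip (a point): Point at mid-width and mid-height of the middle pan's bar handle, 105 mm from the pan's axis along its local -x, 96 mm above its underside.
- small_pan_grip (a point): Point at mid-width and mid-height of the small pan's bar handle, 90 mm from the pan's axis along its local -x, 92 mm above its underside.
- mug: Bystander: white ceramic mug, 82 mm diameter, 95 mm high, standing beyond the pans. Origin: centre of the underside.
- canister: Bystander: closed clear plastic canister, 90 mm diameter, 150 mm high, standing beyond the pans. Origin: centre of the underside.
- spatula: Bystander: grey silicone spatula about 280 mm long, lying flat at the left (+y) side, its length along local x. Origin: on its underside near the middle.
- brush: Bystander: steel grill brush about 260 mm long, lying flat at the right (-y) side, its length along local x. Origin: on its underside near the middle.
There are look-alikes about, which are no part of the job. Leave any pink or yellow look-alike of the mid_pan alone. Leave any orange look-alike of the small_pan alone.

How it is judged:
By the outcome, as a careful person would: the job done as asked, in the order asked, and still so for the second after the job is handed in, with the robot touching nothing.
It also fails if it takes over 69 s, if anything falls off the work surface, if the arm or the gripper's body presses on something with over 40 N, if the wrist force passes 120 N, or if a joint passes its speed limit or range.

ROBOT

A 6-joint arm with a two-finger parallel gripper is mounted at the origin on the work surface. World frame = base frame: x ahead of the robot, y to its left, z up, the work surface at z = 0. Lengths are in m, angles in rad, forces in N, time in s.
With the tool pointing down it reaches from about 0.3 to 0.875 m from the base axis. Payload 6.4 kg.
Tool frame: the origin (TCP) lies midway between the tips of the shut fingers; the grasp point (between the pads) lies ctrl.grip_depth behind it (ctrl.grip_depth is the distance from the TCP to the grasp point, in m); x points along the fingers, y is the direction in which the jaws open and shut, and the axes are right-handed (so a half turn about x gives the same grasp; the last joint's range is limited). The gripper opens to 85 mm and grips with 20 to 120 N. Pads are 22 mm wide; open, the fingers measure 114 mm over their backs; the gripper's body (76 mm by 85 mm) begins 54 mm behind the grasp point. The pads swing forward as they close: fully open they stand 13 mm farther back than shut.
Start: joints at [-1.408, 0.181, 1.607, -0, 1.354, -0.206], TCP at [0.207, -0.536, 0.231] pointing down, gripper open.
Joint ranges: [-2.99, 2.99], [-0.89, 2.07], [0.3, 2.58], [-1.14, 4.28], [0, 2.63], [-3.12, 3.12]. Speed limits (rad/s): [2.57, 2.57, 3.01, 3.14, 3.14, 3.14].

INTERFACE

Orientations are given as a unit quaternion [w, x, y, z].
In Python, from bench import ctrl gives the robot as it stands.
- The arm moves only by the tool carry_out, never from a script. Its argument "motion" is one flat list of numbers, 7 for each row, row after row: the turn, a rotation vector about the tool's x, y, z in degrees, then the shift along the tool's x, y, z in m, then the gripper's target within -1 to 1 (shut at 1, half-way at 0, fully open at -1). A call has 1 to 10 rows; each row shifts and turns the pose as measured when the row begins, along the tool's axes as they then stand; what a row does not reach is not made up. A row lasts 1/10 s, in which the tool goes at most 50 mm and 8.59 degrees, less where a joint would pass 70% of its speed; a pose out of reach is approached as far as the arm can. A call with a gripper value outside its range is refused whole. The fingers move at their own pace and stop on an object; the grip force is fixed at half the most. Time passes only in rows, so rows that do not move let the fingers close. It gives the time, the measured TCP pose, the force and the opening at its end, in the units of the state.
- ctrl.get_obs(): the state, without advancing time (a new reading comes with each control period).
- ctrl.camera(name): name is "side" or "top" or "wrist"; returns the picture (384x512x3 uint8, blue, green, red); there is no depth.
- ctrl.camera_params(name): a dict with "mtx" (3x3 intrinsics, pixels), "k1" (the pictures are not rectified: a ray, as slopes to the right and down, at radius r is drawn at 1 + k1 r^2 times it, then the intrinsics apply), "pose" (4x4, takes a point from camera to world coordinates); the wrist camera has in their place "hand_eye" (4x4, takes a point from camera to tool coordinates, whose origin is the TCP and whose axes are the tool frame's). Camera axes: x right, y down, z forward; pixel columns grow to the right and rows downward; lengths in m; the calibration is good to about 2 mm. A picture is of the moment at which its call begins: read the wrist's pose just before it. camera_params takes no time and is no camera call.
- ctrl.hand_in(): hands the job in, once; it reports no verdict.
Trained networks look in the newest picture that a camera, given by its name, has taken for a name from the list of things; names that differ only in an ending like _2 or _b are one class to them, and where a whole thing is asked for, a point or a joint stands for the part that bears it (a point fixed in the world has none). Each returns a list of dicts, best first, with "conf" (0 to 1); they miss things now and then, are a little off and sometimes report something else, mostly with a low value. They report only what shows in the picture. A call takes as long as a camera call. They do not tell look-alikes from the thing itself.
- ctrl.boxes_of(camera, thing): "point" ([x, y, z] in m, in the coordinates of the camera as it stood for that picture, good to about 4 mm: the middle of the surface that is visible of it).
- ctrl.trace(camera, thing): "pixels" (384x512 bool, what is visible of it).
- ctrl.landmark_of(camera, thing): "point" ([x, y, z] in m, in the coordinates of the camera as it stood for that picture, good to about 4 mm: a listed point, or the origin of a listed thing).
The state is a dict: "time_s": time; "q": joint angles; "dq": joint speeds; "joint_efforts": joint torques, N m; "eef_pos": TCP position; "eef_rot": TCP orientation; "wrist_force": force on the tool from outside, world axes, zero at the start; "torque": the same for the moment, N m; "opening": opening from 0.0 (shut) to 1.0 (fully open).
Only numpy, scipy, OpenCV 4.12 (cv2) and the standard library are available. Lean on these libraries where they do the work, as an engineer would, in place of code of your own. Each camera call takes 0.05 s, during which the arm holds its last target. There are 200 camera calls.

## Working session

There is one attempt and no reset: what is moved stays moved. The work goes in short steps, Python scripts to look and compute and a tool call to move; the robot and the scene stay as the last step left them, time stands still between calls to the robot, and variables do not carry over. Pictures are saved under pics/ and viewed, about 8 in all and at most 12, crops included, and the job is handed in when it is done.

Besides the shell and the picture viewer there is one more tool, called after "Emit:" as name(argument=value, ...) on one line, values as JSON. carry_out: Moves the arm, as the interface text tells. Its arguments: {"type":"object","properties":{"motion":{"type":"array"}},"required":["motion"]}

```bash
mkdir -p pics; ls; cat > h.py <<'E'
import numpy as np, cv2
from bench import ctrl
from scipy.spatial.transform import Rotation as R
def T():
    o=ctrl.get_obs(); M=np.eye(4); q=o["eef_rot"]; M[:3,:3]=R.from_quat([q[1],q[2],q[3],q[0]]).as_matrix(); M[:3,3]=o["eef_pos"]; return M
def look(cam,save=None):
    M=T(); im=ctrl.camera(cam); p=ctrl.camera_params(cam)
    P=M@np.array(p["hand_eye"]) if cam=="wrist" else np.array(p["pose"])
    if save: cv2.imwrite("pics/"+save,im)
    return im,P,np.array(p["mtx"]),p["k1"]
def w(P,pt): return (P[:3,:3]@np.array(pt)+P[:3,3]).round(4)
def proj(P,K,k1,X):
    c=P[:3,:3].T@(np.array(X)-P[:3,3]); s=c[:2]/c[2]; s=s*(1+k1*(s@s)); return (K[:2,:2]@s+K[:2,2]).round(0)
def ray(P,K,k1,uv,z):
    d=np.linalg.solve(K[:2,:2],np.array(uv)-K[:2,2]); s=d.copy()
    for _ in range(20): s=d/(1+k1*(s@s))
    v=P[:3,:3]@np.r_[s,1]; return (P[:3,3]+v*(z-P[2,3])/v[2]).round(4)
E
python3 - <<'E'
from h import *
for cam in("top","side"):
    im,P,K,k1=look(cam,cam+"0.png")
    print(cam,P.round(3).tolist())
    for t in ["big_pot","mid_pan","small_pan","mid_pan_grip","small_pan_grip"]:
        for d in ctrl.landmark_of(cam,t): 
            x=w(P,d["point"]); print(t,round(d["conf"],2),x,proj(P,K,k1,x))
print(ctrl.get_obs(), ctrl.grip_depth)
E
```

```text
pics
top [[0.021, -0.981, 0.194, 0.161], [-1.0, -0.022, -0.001, 0.005], [0.006, -0.194, -0.981, 2.008], [0.0, 0.0, 0.0, 1.0]]
big_pot 0.63 [ 0.5383  0.2812 -0.0045] [185. 187.]
mid_pan 0.96 [ 5.172e-01 -2.764e-01 -2.000e-04] [321. 195.]
mid_pan 0.61 [ 0.3126 -0.4125  0.    ] [354. 245.]
mid_pan 0.57 [ 0.7425 -0.1975 -0.001 ] [302. 141.]
small_pan 0.87 [2.852e-01 1.477e-01 1.000e-04] [215. 249.]
small_pan 0.83 [ 0.5808  0.0093 -0.002 ] [251. 178.]
small_pan 0.65 [0.766  0.0395 0.005 ] [245. 134.]
mid_pan_grip 0.74 [ 0.2093 -0.4214  0.098 ] [362. 270.]
mid_pan_grip 0.71 [ 0.4099 -0.2714  0.0971] [323. 218.]
mid_pan_grip 0.41 [ 0.3861 -0.1109  0.1011] [282. 223.]
small_pan_grip 0.94 [0.3479 0.2079 0.096 ] [198. 231.]
small_pan_grip 0.88 [0.4959 0.035  0.0881] [244. 194.]
small_pan_grip 0.8 [ 0.7999 -0.0457  0.0898] [266. 120.]
side [[-0.995, -0.088, 0.054, 0.444], [-0.101, 0.726, -0.681, 0.965], [0.021, -0.682, -0.731, 1.128], [0.0, 0.0, 0.0, 1.0]]
big_pot 0.75 [ 0.5427  0.2827 -0.001 ] [241. 276.]
mid_pan 0.97 [ 0.3155 -0.4124 -0.0008] [312. 145.]
mid_pan 0.86 [ 0.5167 -0.2785  0.0013]
[... 573 characters left out ...]
9 [ 0.8035 -0.0409  0.088 ] [182. 181.]
{'time_s': 0.6, 'q': array([-1.40827685e+00,  1.80779818e-01,  1.60699480e+00, -3.70380752e-06,
        1.35381984e+00, -2.06291286e-01]), 'dq': array([-0.00117388,  0.00203477,  0.00074542, -0.00020113,  0.00026979,
        0.00123849]), 'joint_efforts': array([-7.79499874e-05, -4.44593024e+01, -3.51519084e+01, -1.87074584e-04,
        1.03364975e-03, -8.83533801e-06]), 'eef_pos': array([ 0.20731304, -0.53633935,  0.23130234]), 'eef_rot': array([-0.12965614, -0.69511679, -0.12965747,  0.69511932]), 'wrist_force': array([-0.37969725, -0.92264785,  0.24047149]), 'torque': array([0.01330021, 0.00706966, 0.02579914]), 'opening': 0.9991365379143858} 0.0187
```

View pics/top0.png

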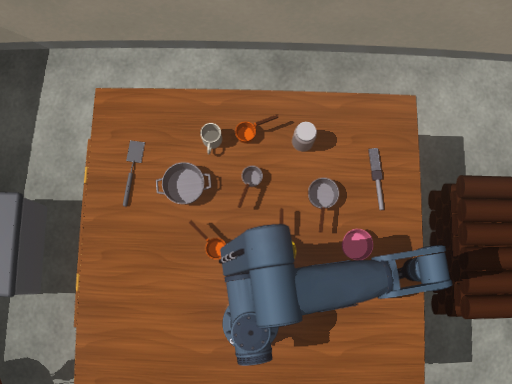

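View pics/side0.png

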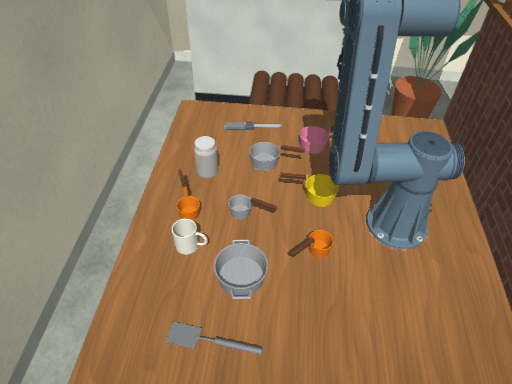

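Top view: the steel mid pan is at about (321,195) with its handle down-image (−x). The steel small pan is at (251,178) and the pot at (185,187). The look-alikes are pink (357,243), orange (246,131) and (215,249), and yellow under the arm. Side view agrees.

```bash
cat >> h.py <<'E'
def plan(pos,jaw_deg):
    """tool-frame shift and turn to reach pos, tool down, jaw axis at heading jaw_deg (mod 180, nearest)"""
    M=T(); y=np.array([np.cos(np.radians(jaw_deg)),np.sin(np.radians(jaw_deg)),0]); x=np.array([0,0,-1.])
    for s in (1,-1):
        G=np.c_[x,s*y,np.cross(x,s*y)]
        print("s",s,"turn",np.degrees(R.from_matrix(M[:3,:3].T@G).as_rotvec()).round(1),"shift",(M[:3,:3].T@(np.array(pos)-M[:3,3])).round(4), "goal-frame shift",(G.T@(np.array(pos)-M[:3,3])).round(4))
E
python3 - <<'E'
from h import *
print(T().round(3)); print(np.round(ctrl.camera_params("wrist")["hand_eye"],3).tolist())
plan([0.43,-0.27,0.23],90-4)
E
```

```text
[[-0.     0.361 -0.933  0.207]
 [ 0.    -0.933 -0.361 -0.536]
 [-1.    -0.     0.     0.231]
 [ 0.     0.     0.     1.   ]]
[[0.0, -0.293, 0.956, -0.143], [1.0, -0.0, -0.0, -0.001], [0.0, 0.956, 0.293, -0.075], [0.0, 0.0, 0.0, 1.0]]
s 1 turn [-154.9   -0.     0. ] shift [ 0.0013 -0.1681 -0.3037] goal-frame shift [0.0013 0.2812 0.2036]
s -1 turn [25.1  0.   0. ] shift [ 0.0013 -0.1681 -0.3037] goal-frame shift [ 0.0013 -0.2812 -0.2036]
```

Emit:
carry_out(motion=[8.4, 0, 0, 0, 0, 0, -1, 8.4, 0, 0, 0, 0, 0, -1, 8.3, 0, 0, 0, 0, 0, -1, 0, 0, 0, 0, -0.04, -0.029, -1, 0, 0, 0, 0, -0.04, -0.029, -1, 0, 0, 0, 0, -0.04, -0.029, -1, 0, 0, 0, 0, -0.04, -0.029, -1, 0, 0, 0, 0, -0.04, -0.029, -1, 0, 0, 0, 0, -0.04, -0.029, -1, 0, 0, 0, 0, -0.04, -0.029, -1])

```text
time_s: 1.6
eef_pos: [0.4354, -0.2754, 0.2316]
eef_rot: [-0.034, 0.707, -0.037, -0.706]
wrist_force: [1.1, -0.8, -0.0]
opening: 1.001
```

```bash
cat >> h.py <<'E'
def see(name,things,save=True,cams=("wrist",)):
    for cam in cams:
        im,P,K,k1=look(cam,cam+name+".png")
        for t in things:
            for d in ctrl.landmark_of(cam,t):
                x=w(P,d["point"]); print(cam,t,round(d["conf"],2),x,proj(P,K,k1,x))
E
python3 - <<'E'
from h import *
print(T().round(3)); 
see("1",["mid_pan","mid_pan_grip"])
plan([0.43,-0.27,0.23],90-4)
E
```

```text
[[ 0.001 -0.1   -0.995  0.435]
 [-0.005 -0.995  0.1   -0.275]
 [-1.     0.005 -0.002  0.232]
 [ 0.     0.     0.     1.   ]]
wrist mid_pan 0.97 [ 0.5134 -0.2768 -0.0023] [247.  95.]
wrist mid_pan 0.82 [ 0.3136 -0.4117  0.0005] [362. 239.]
wrist mid_pan_grip 0.61 [ 0.3848 -0.1083  0.0928] [ 96. 243.]
s 1 turn [ 1.786e+02 -4.000e-01  1.000e-01] shift [ 0.0014 -0.0041  0.0063] goal-frame shift [ 0.0014  0.0042 -0.0062]
s -1 turn [-1.4 -0.1 -0.2] shift [ 0.0014 -0.0041  0.0063] goal-frame shift [ 0.0014 -0.0042  0.0062]
```

View pics/wrist1.png

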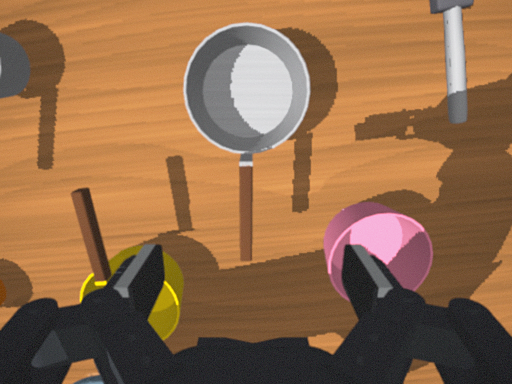

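The steel pan's handle runs from (246,165) to (246,258), and the rim centre is at (247,88). The yellow pan is at the left and the pink pan at the right.

```bash
python3 - <<'E'
from h import *
p=ctrl.camera_params("wrist"); P=T()@np.array(p["hand_eye"]);K=np.array(p["mtx"]);k=p["k1"]
for uv,z in [((246,165),.104),((246,259),.104),((247,88),.062)]: print(ray(P,K,k,uv,z))
a=ray(P,K,k,(246,165),.104);b=ray(P,K,k,(246,259),.104);d=b-a; ang=np.degrees(np.arctan2(d[1],d[0]));print(ang)
c=ray(P,K,k,(247,88),.062); u=d/np.linalg.norm(d)
print("grip at .088:",c+u*.088, a+u*.026)
for z in(.2,.0773):plan([*(a+u*.024)[:2],z],ang+90)
E
```

```text
[ 0.4526 -0.2694  0.104 ]
[ 0.3585 -0.2599  0.104 ]
[ 0.5195 -0.2764  0.062 ]
174.235155220048
grip at .088: [ 0.43194506 -0.26756077  0.062     ] [ 0.42673149 -0.26678841  0.104     ]
s 1 turn [ 0.4 -0.1 -0.2] shift [ 0.0314 -0.0071  0.0079] goal-frame shift [ 0.0314 -0.0069  0.0079]
s -1 turn [-1.796e+02  4.000e-01 -1.000e-01] shift [ 0.0314 -0.0071  0.0079] goal-frame shift [ 0.0314  0.0069 -0.0079]
s 1 turn [ 0.4 -0.1 -0.2] shift [ 0.1541 -0.0076  0.0081] goal-frame shift [ 0.1541 -0.0069  0.0079]
s -1 turn [-1.796e+02  4.000e-01 -1.000e-01] shift [ 0.1541 -0.0076  0.0081] goal-frame shift [ 0.1541  0.0069 -0.0079]
```

Emit:
carry_out(motion=[0.4, 0, 0, 0.038, -0.007, 0.007, -1, 0, 0, 0, 0.04, 0, 0, -1, 0, 0, 0, 0.04, 0, 0, -1, 0, 0, 0, 0.03, 0, 0, -1, 0, 0, 0, 0.005, 0, 0, -1])

```text
time_s: 2.25
eef_pos: [0.4291, -0.2749, 0.0774]
eef_rot: [-0.032, 0.709, -0.041, -0.704]
wrist_force: [-0.9, 0.7, 0.5]
opening: 0.996
```

```bash
python3 - <<'E'
from h import *
plan([.428,-.267,.078],84.2)
see("2",["mid_pan"])
E
```

```text
s 1 turn [179.9  -1.1   0.7] shift [-0.0007 -0.0077  0.0019] goal-frame shift [-0.0006  0.0077 -0.0019]
s -1 turn [-0.1 -0.4 -0.7] shift [-0.0007 -0.0077  0.0019] goal-frame shift [-0.0006 -0.0077  0.0019]
wrist mid_pan 0.9 [ 0.5134 -0.2795 -0.0028] [247.  84.]
wrist mid_pan 0.82 [ 0.3114 -0.4126 -0.0009] [422. 310.]
wrist mid_pan 0.63 [ 0.2809 -0.1086  0.0003] [ 93. 368.]
```

View pics/wrist2.png

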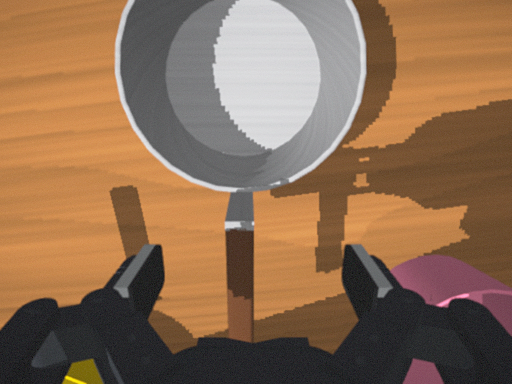

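The handle, at column 240, sits left of the finger midline at about 253. I'll shift by −7 mm and then close.

Emit:
carry_out(motion=[-0.1, -0.4, -0.7, 0, -0.007, 0.001, -1, 0, 0, 0, 0, 0, 0, 1, 0, 0, 0, 0, 0, 0, 1, 0, 0, 0, 0, 0, 0, 1, 0, 0, 0, 0, 0, 0, 1, 0, 0, 0, 0, 0, 0, 1, 0, 0, 0, 0, 0, 0, 1, 0, 0, 0, 0, 0, 0, 1, 0, 0, 0, 0, 0, 0, 1])

```text
time_s: 3.25
eef_pos: [0.434, -0.2731, 0.0878]
eef_rot: [-0.032, 0.711, -0.04, -0.702]
wrist_force: [-0.6, -0.3, 1.4]
opening: 0.12
```

```bash
python3 - <<'E'
from h import *
print(ctrl.get_obs()); print(T()[:3,0])
im,P,K,k1=look("wrist","wrist3.png")
E
```

```text
{'time_s': 3.25, 'q': array([-7.93717415e-01,  2.15770294e-01,  1.88722486e+00,  6.11663993e-04,
        1.02204221e+00,  8.79259345e-01]), 'dq': array([-0.00143865,  0.00070367,  0.00075891,  0.00015312,  0.00024724,
        0.00060758]), 'joint_efforts': array([ 3.25931702e-01, -4.00723886e+01, -2.88418418e+01,  8.80083680e-03,
       -4.99874528e-02, -5.30809793e-02]), 'eef_pos': array([ 0.4340424 , -0.27308986,  0.08783551]), 'eef_rot': array([-0.032399  ,  0.71059157, -0.04004183, -0.70171688]), 'wrist_force': array([-0.62747716, -0.3354973 ,  1.35382595]), 'torque': array([ 0.07040088, -0.02470777, -0.03924779]), 'opening': 0.12020347238295792}
[ 0.01198016 -0.01143693 -0.99986283]
```

View pics/wrist3.png

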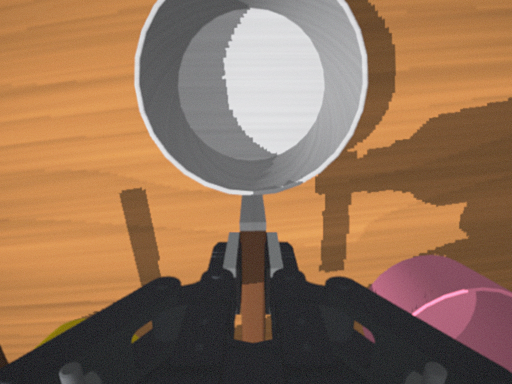

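The grip closed while the tool crept up by 10 mm, so the pads are high on the bar. I'll half-open, re-lower and re-grip.

Emit:
carry_out(motion=[0, 0, 0, 0, 0, 0, -0.3, 0, 0, 0, 0, 0, 0, -0.3, 0, 0, 0, 0, 0, 0, -0.3])

```text
time_s: 3.6
eef_pos: [0.4338, -0.2729, 0.0875]
eef_rot: [-0.032, 0.71, -0.04, -0.702]
wrist_force: [0.1, 0.4, 0.1]
opening: 0.626
```

```bash
python3 - <<'E'
from h import *
print(T()[:3,3],ctrl.get_obs()["opening"])
plan([.434,-.2725,.077],84.2)
E
```

```text
[ 0.43383318 -0.27294997  0.08750083] 0.6256588084793583
s 1 turn [179.9  -0.9   1.1] shift [ 0.0105 -0.0006  0.    ] goal-frame shift [0.0105 0.0005 0.0001]
s -1 turn [-0.1 -0.7 -0.6] shift [ 0.0105 -0.0006  0.    ] goal-frame shift [ 0.0105 -0.0005 -0.0001]
```

Emit:
carry_out(motion=[0, -0.7, -0.6, 0.011, 0, 0, -0.3, 0, 0, 0, 0, 0, 0, -0.3])

```text
time_s: 3.8
eef_pos: [0.4339, -0.273, 0.0757]
eef_rot: [0.037, -0.706, 0.036, 0.706]
wrist_force: [-0.4, 0.7, 0.3]
opening: 0.646
```

Emit:
carry_out(motion=[0, 0, 0, 0, 0, 0, 1, 0, 0, 0, 0, 0, 0, 1, 0, 0, 0, 0, 0, 0, 1, 0, 0, 0, 0, 0, 0, 1])

```text
time_s: 4.2
eef_pos: [0.4337, -0.2728, 0.075]
eef_rot: [0.037, -0.706, 0.035, 0.707]
wrist_force: [0.3, 0.8, 2.2]
opening: 0.13
```

Emit:
carry_out(motion=[0, 0, 0, -0.02, 0, 0, 1, 0, 0, 0, -0.04, 0, 0, 1, 0, 0, 0, -0.04, 0, 0, 1, 0, 0, 0, -0.04, 0, 0, 1, 0, 0, 0, 0, 0, 0, 1, 0, 0, 0, 0, 0, 0, 1])

```text
time_s: 4.8
eef_pos: [0.4303, -0.2699, 0.2151]
eef_rot: [0.04, -0.702, 0.032, 0.71]
wrist_force: [-0.7, 1.0, -3.7]
opening: 0.127
```

```bash
python3 - <<'E'
from h import *
M=T();print(M.round(3),ctrl.get_obs()["wrist_force"],ctrl.get_obs()["torque"])
see("4",["mid_pan","mid_pan_grip"],cams=("wrist","side"))
see("4b",["big_pot"],cams=("top",))
E
```

```text
[[-0.011 -0.102 -0.995  0.43 ]
 [ 0.011 -0.995  0.102 -0.27 ]
 [-1.    -0.01   0.012  0.215]
 [ 0.     0.     0.     1.   ]] [-0.65122587  1.00859993 -3.6808123 ] [ 0.02687587  0.30161104 -0.00159166]
wrist mid_pan 0.82 [ 0.5079 -0.2752  0.1366] [252.  91.]
wrist mid_pan 0.74 [ 0.3108 -0.4129 -0.0022] [374. 239.]
wrist mid_pan 0.55 [ 0.2793 -0.107  -0.0006] [148. 280.]
wrist mid_pan_grip 0.62 [ 0.4107 -0.2684  0.2382] [256. 309.]
wrist mid_pan_grip 0.59 [ 0.387  -0.1072  0.0964] [ 92. 242.]
side mid_pan 0.83 [ 0.2816 -0.1052  0.0034] [320. 196.]
side mid_pan 0.63 [ 0.3142 -0.4102 -0.0026] [312. 146.]
side mid_pan 0.61 [ 0.5124 -0.2724  0.1408] [266. 136.]
side mid_pan 0.59 [ 0.5866 -0.5061 -0.0007] [253. 128.]
side mid_pan_grip 0.94 [ 0.2153 -0.4277  0.096 ] [338. 128.]
side mid_pan_grip 0.93 [ 0.4094 -0.2709  0.229 ] [294. 120.]
side mid_pan_grip 0.89 [ 0.3901 -0.1084  0.1002] [295. 175.]
top big_pot 0.9 [ 0.5417  0.2832 -0.0042] [185. 186.]
```

View pics/side4.png

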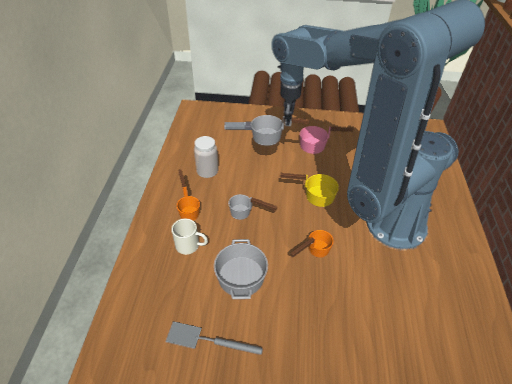

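The pan is lifted level, at (266,130) in the side view. I'll carry it towards the pot.

Emit:
carry_out(motion=[0, 0, 0, 0, -0.02, 0, 1, 0, 0, 0, 0, -0.04, 0.003, 1, 0, 0, 0, 0, -0.045, 0.003, 1, 0, 0, 0, 0, -0.045, 0.003, 1, 0, 0, 0, 0, -0.045, 0.003, 1, 0, 0, 0, 0, -0.045, 0.003, 1, 0, 0, 0, 0, -0.045, 0.003, 1, 0, 0, 0, 0, -0.045, 0.003, 1, 0, 0, 0, 0, -0.045, 0.002, 1, 0, 0, 0, 0, -0.04, 0.002, 1])

```text
time_s: 6.2
eef_pos: [0.4481, 0.1555, 0.2161]
eef_rot: [0.045, -0.701, 0.036, 0.711]
wrist_force: [0.9, -0.8, -3.0]
opening: 0.129
```

```bash
python3 - <<'E'
from h import *
print(T().round(3))
see("5",["mid_pan","big_pot"])
plan([.46,.289,.215],84.2)
E
```

```text
[[-0.014 -0.114 -0.993  0.448]
 [ 0.014 -0.993  0.114  0.155]
 [-1.    -0.012  0.016  0.216]
 [ 0.     0.     0.     1.   ]]
wrist mid_pan 0.78 [ 0.28   -0.1056  0.0031] [463. 262.]
wrist mid_pan 0.76 [0.5232 0.146  0.1386] [257.  94.]
wrist big_pot 0.63 [ 0.5435  0.2838 -0.0013] [134.  90.]
s 1 turn [179.5   1.1  -1.5] shift [ 0.0025 -0.1339  0.0025] goal-frame shift [ 0.0008  0.1339 -0.0014]
s -1 turn [-0.5  1.   0.7] shift [ 0.0025 -0.1339  0.0025] goal-frame shift [ 0.0008 -0.1339  0.0014]
```

Emit:
carry_out(motion=[0, 0.5, 0.3, 0, -0.035, 0, 1, 0, 0.5, 0.4, 0, -0.045, 0, 1, 0, 0, 0, 0, -0.04, 0, 1, 0, 0, 0, 0, -0.018, 0, 1, 0, 0, 0, 0, 0, 0, 1, 0, 0, 0, 0, 0, 0, 1])

```text
time_s: 6.95
eef_pos: [0.4651, 0.2913, 0.2137]
eef_rot: [0.04, -0.705, 0.043, 0.706]
wrist_force: [-0.6, -0.6, -3.2]
opening: 0.126
```

```bash
python3 - <<'E'
from h import *
print(T().round(3))
see("6",["mid_pan","big_pot"],cams=("wrist","top","side"))
plan([.464,.292,.08],84.2)
a=cv2.imread("pics/wrist6.png");b=cv2.imread("pics/side6.png")[150:342,100:400];b=cv2.resize(b,(600,384))
c=np.hstack([cv2.resize(a,(400,300)),cv2.resize(b,(400,300))]);cv2.imwrite("pics/c6.png",c)
E
```

```text
[[-0.002 -0.117 -0.993  0.465]
 [-0.005 -0.993  0.117  0.291]
 [-1.     0.005  0.001  0.214]
 [ 0.     0.     0.     1.   ]]
wrist mid_pan 0.67 [0.5444 0.2828 0.1362] [253.  89.]
top mid_pan 0.96 [0.5431 0.2788 0.1363] [181. 179.]
top mid_pan 0.84 [ 3.133e-01 -4.111e-01 -1.000e-04] [354. 245.]
top mid_pan 0.82 [ 0.2788 -0.107   0.0008] [279. 252.]
top mid_pan 0.59 [ 0.7438 -0.201  -0.0034] [302. 141.]
top mid_pan 0.21 [ 0.5815  0.0091 -0.0066] [251. 178.]
top big_pot 0.75 [ 0.5415  0.2804 -0.0021] [185. 186.]
side mid_pan 0.93 [ 0.2811 -0.1067  0.0021] [320. 196.]
side mid_pan 0.78 [0.5486 0.2817 0.142 ] [238. 250.]
side mid_pan 0.62 [0.444  0.2947 0.2323] [274. 239.]
side mid_pan 0.31 [ 0.5824  0.0099 -0.0024] [240. 212.]
side big_pot 0.76 [ 0.5453  0.2804 -0.0031] [240. 276.]
side big_pot 0.37 [0.5826 0.0081 0.0012] [240. 211.]
side big_pot 0.23 [ 0.5884  0.5099 -0.0034] [215. 342.]
s 1 turn [179.   -0.3  -0. ] shift [ 0.1345 -0.0006  0.0012] goal-frame shift [ 1.345e-01  1.000e-04 -1.200e-03]
s -1 turn [-1.   0.  -0.2] shift [ 0.1345 -0.0006  0.0012] goal-frame shift [ 1.345e-01 -1.000e-04  1.200e-03]
```

View pics/c6.png

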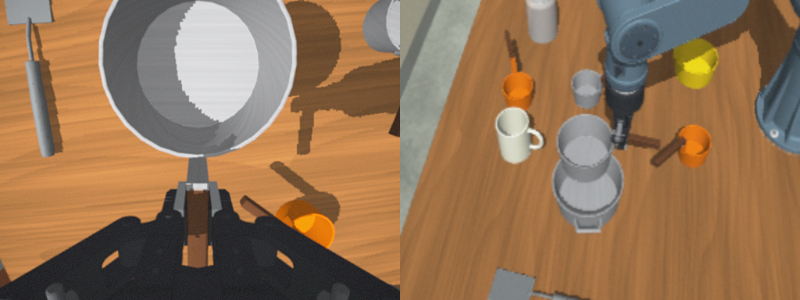

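The pan sits above the pot, centred within about 3 mm, so I'll lower it.

Emit:
carry_out(motion=[0, 0, 0, 0.02, 0, 0, 1, 0, 0, 0, 0.03, 0, 0, 1, 0, 0, 0, 0.03, 0, 0, 1, 0, 0, 0, 0.025, 0, 0, 1, 0, 0, 0, 0.015, 0, 0, 1, 0, 0, 0, 0.005, 0, 0, 1])

```text
time_s: 8.0
eef_pos: [0.4683, 0.2916, 0.0888]
eef_rot: [-0.042, 0.708, -0.042, -0.703]
wrist_force: [-0.1, -0.1, -2.3]
opening: 0.133
```

Emit:
carry_out(motion=[0, 0, 0, 0.004, 0, 0, 1, 0, 0, 0, 0.003, 0, 0, 1])

```text
time_s: 8.2
eef_pos: [0.4687, 0.2916, 0.0819]
eef_rot: [-0.042, 0.708, -0.042, -0.703]
wrist_force: [0.5, 0.6, -2.7]
opening: 0.126
```

Emit:
carry_out(motion=[0, 0, 0, 0.002, 0, 0, 1, 0, 0, 0, 0.002, 0, 0, 1])

```text
time_s: 8.4
eef_pos: [0.4696, 0.292, 0.0799]
eef_rot: [-0.042, 0.709, -0.042, -0.703]
wrist_force: [-9.2, -4.4, 16.1]
opening: 0.126
```

Emit:
carry_out(motion=[0, 0, 0, 0.002, 0, 0, 1, 0, 0, 0, 0.002, 0, 0, 1])

```text
time_s: 8.6
eef_pos: [0.4698, 0.292, 0.08]
eef_rot: [-0.041, 0.709, -0.042, -0.703]
wrist_force: [-6.6, -3.5, 9.1]
opening: 0.128
```

Contact came at the expected height (0.080). I'll release and retreat.

Emit:
carry_out(motion=[0, 0, 0, 0, 0, 0, -1, 0, 0, 0, 0, 0, 0, -1, 0, 0, 0, 0, 0, 0, -1, 0, 0, 0, 0, 0, 0, -1, 0, 0, 0, -0.02, 0, 0, -1, 0, 0, 0, -0.045, 0, 0, -1, 0, 0, 0, -0.045, 0, 0, -1, 0, 0, 0, -0.045, 0, 0, -1, 0, 0, 0, 0, 0, 0, -1])

```text
time_s: 9.5
eef_pos: [0.4703, 0.2927, 0.2432]
eef_rot: [-0.042, 0.711, -0.041, -0.7]
wrist_force: [-0.2, -0.8, 0.6]
opening: 0.998
```

```bash
python3 - <<'E'
from h import *
print(T().round(3), ctrl.get_obs()["q"].round(2))
see("7",["mid_pan","mid_pan_grip","big_pot","small_pan","small_pan_grip"],cams=("wrist","top","side"))
plan([.50,.03,.23],162.5-90)
a=cv2.imread("pics/wrist7.png");b=cv2.imread("pics/side7.png")[150:342,100:400]
c=np.hstack([cv2.resize(a,(400,300)),cv2.resize(b,(400,300))]);cv2.imwrite("pics/c7.png",c)
E
```

```text
[[ 0.016 -0.118 -0.993  0.47 ]
 [ 0.001 -0.993  0.118  0.293]
 [-1.    -0.003 -0.016  0.243]
 [ 0.     0.     0.     1.   ]] [ 0.35  0.11  1.66 -0.    1.35  2.04]
wrist mid_pan 0.79 [0.548  0.2819 0.0029] [256.  97.]
wrist mid_pan_grip 0.69 [0.4502 0.2957 0.101 ] [254. 201.]
wrist big_pot 0.73 [0.5903 0.511  0.006 ] [64. 86.]
wrist small_pan_grip 0.97 [0.3512 0.21   0.0899] [342. 274.]
wrist small_pan_grip 0.7 [0.499  0.041  0.0871] [503. 121.]
top mid_pan 0.82 [ 0.3153 -0.4126  0.001 ] [354. 244.]
top mid_pan 0.79 [ 0.2779 -0.1095  0.003 ] [279. 253.]
top mid_pan 0.57 [0.5549 0.279  0.0053] [185. 182.]
top mid_pan 0.35 [ 0.5791  0.0094 -0.0021] [251. 178.]
top mid_pan_grip 0.95 [ 0.3885 -0.1111  0.1003] [282. 222.]
top mid_pan_grip 0.76 [ 0.2094 -0.4191  0.0978] [361. 270.]
top mid_pan_grip 0.65 [0.4485 0.2897 0.0994] [178. 204.]
top mid_pan_grip 0.5 [7.469e-01 1.737e-01 6.000e-04] [213. 138.]
top big_pot 0.83 [ 0.541   0.2796 -0.0065] [185. 186.]
top big_pot 0.29 [ 0.5797  0.0108 -0.0017] [251. 178.]
top small_pan 0.97 [0.7661 0.0379 0.0058] [245. 134.]
top small_pan 0.77 [ 0.582  
[... 299 characters left out ...]
 [320. 196.]
side mid_pan_grip 0.82 [ 0.39   -0.109   0.0981] [295. 175.]
side mid_pan_grip 0.64 [0.4491 0.2955 0.0998] [270. 265.]
side big_pot 0.61 [ 0.5448  0.2804 -0.0051] [240. 276.]
side small_pan 0.7 [ 0.2946  0.1428 -0.0012] [317. 248.]
side small_pan 0.67 [7.707e-01 4.070e-02 6.000e-04] [188. 213.]
side small_pan_grip 0.96 [0.4982 0.0356 0.0921] [262. 202.]
side small_pan_grip 0.77 [0.35   0.2104 0.0898] [303. 247.]
side small_pan_grip 0.59 [ 0.8027 -0.0425  0.0882] [182. 180.]
s 1 turn [-169.3    0.2   -0.4] shift [ 0.0067  0.2555 -0.064 ] goal-frame shift [ 0.0057 -0.2392  0.1105]
s -1 turn [10.7 -0.3 -0.2] shift [ 0.0067  0.2555 -0.064 ] goal-frame shift [ 0.0057  0.2392 -0.1105]
```

View pics/c7.png

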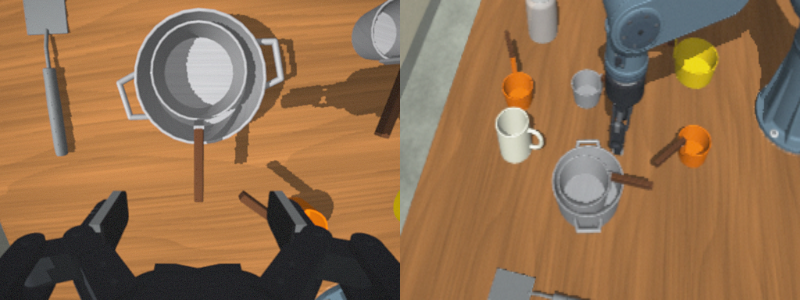

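The mid pan stands inside the pot with its handle toward −x, the bar at (198,125–200) in the crop, and looks fully down. Next is the small pan.

Emit:
carry_out(motion=[5.5, -0.3, -0.2, 0, 0, 0, -1, 5.2, 0, 0, 0, 0, 0, -1, 0, 0, 0, 0, 0.04, -0.02, -1, 0, 0, 0, 0, 0.04, -0.02, -1, 0, 0, 0, 0, 0.04, -0.02, -1, 0, 0, 0, 0, 0.04, -0.02, -1, 0, 0, 0, 0, 0.04, -0.02, -1, 0, 0, 0, 0, 0.037, -0.018, -1, 0, 0, 0, 0, 0, 0, -1])

```text
time_s: 11.3
eef_pos: [0.5081, 0.0221, 0.2366]
eef_rot: [-0.109, 0.7, -0.108, -0.698]
wrist_force: [-0.5, 0.6, 0.4]
opening: 0.998
```

```bash
python3 - <<'E'
from h import *
print(T().round(3), ctrl.get_obs()["q"].round(2))
see("8",["small_pan","small_pan_grip"])
plan([.5117,.0315,.0733],73)
E
```

```text
[[ 0.004 -0.302 -0.953  0.508]
 [ 0.001 -0.953  0.302  0.022]
 [-1.    -0.002 -0.003  0.237]
 [ 0.     0.     0.     1.   ]] [-0.19  0.02  1.77  0.    1.35  1.69]
wrist small_pan 0.78 [ 0.5763  0.0115 -0.0013] [245. 103.]
wrist small_pan 0.67 [0.2881 0.144  0.0053] [220. 324.]
wrist small_pan_grip 0.94 [0.5017 0.0413 0.0891] [238. 189.]
s 1 turn [179.6   0.3   0.2] shift [ 0.1631 -0.0053 -0.0025] goal-frame shift [0.1631 0.0059 0.0028]
s -1 turn [-0.4 -0.1  0.2] shift [ 0.1631 -0.0053 -0.0025] goal-frame shift [ 0.1631 -0.0059 -0.0028]
```

View pics/wrist8.png

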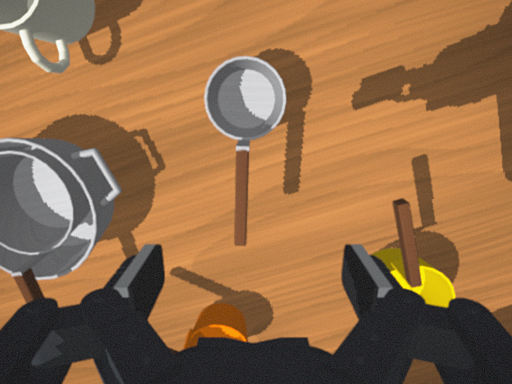

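The handle runs from (243,150) to (240,245), and the rim centre is at (246,98).

```bash
python3 - <<'E'
from h import *
p=ctrl.camera_params("wrist"); P=T()@np.array(p["hand_eye"]);K=np.array(p["mtx"]);k=p["k1"]
a=ray(P,K,k,(243,150),.1);b=ray(P,K,k,(240,245),.1);d=b-a; ang=np.degrees(np.arctan2(d[1],d[0]));u=d/np.linalg.norm(d)
c=ray(P,K,k,(246,98),.054);g=a+u*.028;print(a,b,ang,c,g)
plan([*g[:2],.0733],ang+90)
E
```

```text
[0.5372 0.0285 0.1   ] [0.4468 0.0609 0.1   ] 160.28196102962033 [0.5803 0.0131 0.054 ] [0.5108418  0.03794697 0.1       ]
s 1 turn [ 2.4 -0.1  0.2] shift [ 0.1631 -0.0112  0.0002] goal-frame shift [ 0.1631 -0.0118  0.0005]
s -1 turn [-1.776e+02 -3.000e-01 -1.000e-01] shift [ 0.1631 -0.0112  0.0002] goal-frame shift [ 0.1631  0.0118 -0.0005]
```

Emit:
carry_out(motion=[2.4, 0, 0, 0, -0.01, 0, -1, 0, 0, 0, 0, -0.001, 0, -1, 0, 0, 0, 0.03, 0, 0, -1, 0, 0, 0, 0.04, 0, 0, -1, 0, 0, 0, 0.04, 0, 0, -1, 0, 0, 0, 0.03, 0, 0, -1, 0, 0, 0, 0.018, 0, 0, -1, 0, 0, 0, 0.005, 0, 0, -1])

```text
time_s: 12.25
eef_pos: [0.5122, 0.0482, 0.071]
eef_rot: [-0.115, 0.701, -0.112, -0.695]
wrist_force: [-1.1, -0.1, 0.5]
opening: 1.001
```

```bash
python3 - <<'E'
from h import *
plan([.511,.0375,.0733],70.3)
look("wrist","wrist9.png")
E
```

```text
s 1 turn [-178.7   -0.5   -0.7] shift [-0.0023  0.0105 -0.0023] goal-frame shift [-0.0023 -0.0104  0.0025]
s -1 turn [ 1.3 -0.5  0.3] shift [-0.0023  0.0105 -0.0023] goal-frame shift [-0.0023  0.0104 -0.0025]
```

View pics/wrist9.png

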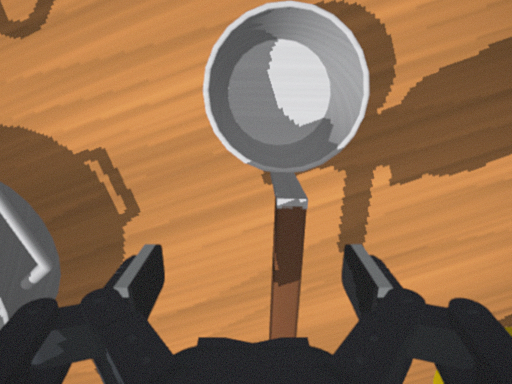

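The handle, at column 287, is right of the finger midline at 253, so I'll shift by +11 mm.

Emit:
carry_out(motion=[1.3, -0.5, 0.3, -0.002, 0.011, -0.001, -1, 0, 0, 0, 0, 0, 0, -0.3, 0, 0, 0, 0, 0, 0, -0.3])

```text
time_s: 12.6
eef_pos: [0.5113, 0.0372, 0.0761]
eef_rot: [-0.121, 0.698, -0.121, -0.696]
wrist_force: [-0.6, 0.4, -0.8]
opening: 0.697
```

```bash
python3 - <<'E'
from h import *
plan([.511,.0375,.0733],70.3)
E
```

```text
s 1 turn [-1.8e+02 -1.0e-01 -2.0e-01] shift [ 0.0028 -0.0002  0.0004] goal-frame shift [ 0.0028  0.0002 -0.0004]
s -1 turn [ 0.  -0.1  0.1] shift [ 0.0028 -0.0002  0.0004] goal-frame shift [ 0.0028 -0.0002  0.0004]
```

Emit:
carry_out(motion=[0, 0, 0, 0.003, 0, 0, -0.3, 0, 0, 0, 0, 0, 0, 1, 0, 0, 0, 0, 0, 0, 1, 0, 0, 0, 0, 0, 0, 1, 0, 0, 0, 0, 0, 0, 1, 0, 0, 0, 0, 0, 0, 1])

```text
time_s: 13.2
eef_pos: [0.5135, 0.0366, 0.0757]
eef_rot: [-0.121, 0.7, -0.121, -0.694]
wrist_force: [-0.6, -0.7, -0.4]
opening: 0.124
```

Emit:
carry_out(motion=[0, 0, 0, -0.02, 0, 0, 1, 0, 0, 0, -0.04, 0, 0, 1, 0, 0, 0, -0.04, 0, 0, 1, 0, 0, 0, -0.04, 0, 0, 1, 0, 0, 0, 0, 0, 0, 1])

```text
time_s: 13.7
eef_pos: [0.5089, 0.0375, 0.2167]
eef_rot: [0.121, -0.696, 0.121, 0.698]
wrist_force: [0.6, -0.2, -2.1]
opening: 0.129
```

```bash
python3 - <<'E'
from h import *
M=T();print(M.round(3),ctrl.get_obs()["wrist_force"],ctrl.get_obs()["q"].round(2))
see("10",["small_pan","small_pan_grip"],cams=("wrist","side","top"))
E
```

```text
[[-0.003 -0.337 -0.942  0.509]
 [ 0.001 -0.942  0.337  0.037]
 [-1.    -0.     0.003  0.217]
 [ 0.     0.     0.     1.   ]] [ 0.57971426 -0.24205432 -2.06840034] [-0.16  0.05  1.78  0.    1.31  1.75]
wrist small_pan 0.74 [0.5756 0.0166 0.1377] [250. 103.]
wrist small_pan 0.68 [0.29   0.143  0.0048] [236. 329.]
wrist small_pan_grip 0.68 [0.495  0.0462 0.2282] [248. 287.]
side small_pan 0.78 [0.5724 0.016  0.1325] [242. 189.]
side small_pan 0.77 [0.2974 0.1481 0.0033] [316. 249.]
side small_pan 0.57 [0.7699 0.0404 0.0035] [188. 213.]
side small_pan_grip 0.79 [0.4908 0.0402 0.2255] [266. 176.]
side small_pan_grip 0.75 [ 0.8016 -0.0415  0.0877] [182. 180.]
side small_pan_grip 0.73 [0.4496 0.2976 0.097 ] [270. 266.]
side small_pan_grip 0.69 [0.3519 0.2055 0.0854] [303. 247.]
top small_pan 0.79 [0.7681 0.0384 0.0053] [245. 134.]
top small_pan_grip 0.84 [ 0.8024 -0.0446  0.0891] [266. 120.]
top small_pan_grip 0.58 [0.3492 0.2085 0.0937] [198. 231.]
top small_pan_grip 0.37 [0.4886 0.0407 0.2223] [242. 190.]
```

Emit:
carry_out(motion=[-8.4, 0, 0, 0, 0, 0, 1, -8.4, 0, 0, 0, 0, 0, 1, -8.4, 0, 0, 0, 0, 0, 1, -8.4, 0, 0, 0, 0, 0, 1, -8.4, 0, 0, 0, 0, 0, 1, -8.4, 0, 0, 0, 0, 0, 1, -8.4, 0, 0, 0, 0, 0, 1, -8.4, 0, 0, 0, 0, 0, 1, -8.4, 0, 0, 0, 0, 0, 1, -8.4, 0, 0, 0, 0, 0, 1])

```text
time_s: 15.15
eef_pos: [0.5026, 0.0378, 0.2034]
eef_rot: [-0.381, -0.585, -0.393, 0.599]
wrist_force: [-0.0, -0.3, -0.8]
opening: 0.125
```

```bash
python3 - <<'E'
from h import *
print(T().round(3))
h=np.radians(258); plan([.550+.0685*np.cos(h),.2815+.0685*np.sin(h),.217],258+90)
E
```

```text
[[-0.025  0.915 -0.402  0.503]
 [ 0.004 -0.402 -0.916  0.038]
 [-1.    -0.024  0.006  0.203]
 [ 0.     0.     0.     1.   ]]
s 1 turn [-11.7   0.2   1.4] shift [-0.0137 -0.041  -0.1751] goal-frame shift [-0.0136 -0.0043 -0.1798]
s -1 turn [168.3   2.1  -0.3] shift [-0.0137 -0.041  -0.1751] goal-frame shift [-0.0136  0.0043  0.1798]
```

Emit:
carry_out(motion=[-6, 0.1, 0.7, -0.007, 0, 0, 1, -5.7, 0.1, 0.7, -0.007, 0, 0, 1, 0, 0, 0, 0, -0.001, -0.03, 1, 0, 0, 0, 0, -0.001, -0.045, 1, 0, 0, 0, 0, -0.001, -0.045, 1, 0, 0, 0, 0, -0.001, -0.04, 1, 0, 0, 0, 0, 0, -0.02, 1, 0, 0, 0, 0, 0, 0, 1, 0, 0, 0, 0, 0, 0, 1])

```text
time_s: 16.05
eef_pos: [0.5343, 0.2198, 0.2123]
eef_rot: [-0.447, -0.545, -0.449, 0.549]
wrist_force: [-0.4, -0.1, -2.2]
opening: 0.13
```

```bash
python3 - <<'E'
from h import *
print(T().round(3))
see("11",["small_pan","mid_pan"],cams=("wrist","side","top"))
h=np.radians(258); plan([.550+.0685*np.cos(h),.2815+.0685*np.sin(h),.0857],258+90)
a=cv2.imread("pics/wrist11.png");b=cv2.imread("pics/side11.png")[150:342,100:400]
c=np.hstack([cv2.resize(a,(400,300)),cv2.resize(b,(400,300))]);cv2.imwrite("pics/c11.png",c)
E
```

```text
[[-0.006  0.98  -0.197  0.534]
 [-0.003 -0.197 -0.98   0.22 ]
 [-1.    -0.005  0.004  0.212]
 [ 0.     0.     0.     1.   ]]
wrist small_pan 0.98 [ 0.2887  0.1445 -0.0004] [ 83. 254.]
wrist small_pan 0.86 [ 0.7646  0.037  -0.001 ] [449. 262.]
wrist small_pan 0.65 [0.546  0.2933 0.1323] [249.  99.]
side small_pan 0.98 [0.5516 0.2903 0.134 ] [237. 254.]
side small_pan 0.84 [0.7677 0.0407 0.0029] [189. 213.]
side small_pan 0.83 [0.2941 0.1459 0.0021] [317. 249.]
side small_pan 0.58 [0.5518 0.2858 0.0063] [238. 275.]
side mid_pan 0.8 [0.5519 0.2831 0.0083] [238. 274.]
side mid_pan 0.56 [ 0.285  -0.1048  0.0036] [319. 196.]
side mid_pan 0.44 [ 0.3149 -0.4135 -0.0032] [312. 146.]
top small_pan 0.73 [0.7653 0.0399 0.0018] [245. 135.]
top small_pan 0.68 [0.5515 0.2914 0.1311] [178. 177.]
top small_pan 0.63 [ 0.2854  0.1465 -0.0027] [216. 249.]
top mid_pan 0.73 [ 0.3156 -0.4138  0.002 ] [355. 244.]
top mid_pan 0.56 [0.5511 0.2825 0.0047] [185. 183.]
s 1 turn [0.5 0.2 0.2] shift [0.1276 0.0023 0.004 ] goal-frame shift [0.1276 0.0018 0.0044]
s -1 turn [-179.5   -0.4    0.3] shift [0.1276 0.0023 0.004 ] goal-frame shift [ 0.1276 -0.0018 -0.0044]
```

View pics/c11.png

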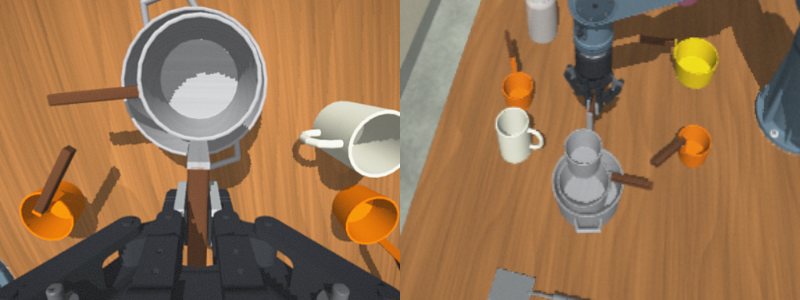

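The small pan is over the nest, about 9 mm too far in +y, and its handle is about 85° from the mid pan's. I'll correct that and lower.

Emit:
carry_out(motion=[0.5, 0.2, 0.2, 0, 0.001, 0.009, 1, 0, 0, 0, 0, 0, 0, 1])

```text
time_s: 16.7
eef_pos: [0.5341, 0.209, 0.2134]
eef_rot: [0.445, 0.55, 0.445, -0.55]
wrist_force: [-0.3, -0.4, -1.9]
opening: 0.126
```

Emit:
carry_out(motion=[0, 0, 0, 0.02, 0, 0, 1, 0, 0, 0, 0.025, 0, 0, 1, 0, 0, 0, 0.02, 0, 0, 1, 0, 0, 0, 0.01, 0, 0, 1])

```text
time_s: 17.1
eef_pos: [0.5367, 0.2081, 0.1397]
eef_rot: [0.445, 0.553, 0.443, -0.548]
wrist_force: [-0.7, -0.2, -1.6]
opening: 0.126
```

Emit:
carry_out(motion=[0, 0, 0, 0.015, -0.001, -0.001, 1, 0, 0, 0, 0.015, -0.001, -0.001, 1, 0, 0, 0, 0.01, 0, 0, 1, 0, 0, 0, 0.004, 0, 0, 1])

```text
time_s: 17.5
eef_pos: [0.5358, 0.2102, 0.0936]
eef_rot: [0.445, 0.553, 0.443, -0.548]
wrist_force: [-0.1, -0.8, -2.7]
opening: 0.121
```

```bash
python3 - <<'E'
from h import *
print(T().round(3), ctrl.get_obs()["wrist_force"])
E
```

```text
[[ 0.008  0.977 -0.212  0.536]
 [ 0.002 -0.212 -0.977  0.21 ]
 [-1.     0.007 -0.004  0.094]
 [ 0.     0.     0.     1.   ]] [-0.05581895 -0.76120526 -2.66978066]
```

Emit:
carry_out(motion=[0, 0, 0, 0.003, 0, 0, 1, 0, 0, 0, 0.002, 0, 0, 1])

```text
time_s: 17.7
eef_pos: [0.5362, 0.2103, 0.0885]
eef_rot: [0.445, 0.553, 0.443, -0.548]
wrist_force: [0.1, -0.1, -1.2]
opening: 0.128
```

Emit:
carry_out(motion=[0, 0, 0, 0.002, 0, 0, 1, 0, 0, 0, 0.002, 0, 0, 1])

```text
time_s: 17.9
eef_pos: [0.5375, 0.2101, 0.0857]
eef_rot: [0.446, 0.554, 0.442, -0.547]
wrist_force: [-0.7, -4.1, 8.3]
opening: 0.125
```

Contact came at exactly the expected height. One more nudge, then release.

Emit:
carry_out(motion=[0, 0, 0, 0.002, 0, 0, 1, 0, 0, 0, 0, 0, 0, 1])

```text
time_s: 18.1
eef_pos: [0.5387, 0.21, 0.0864]
eef_rot: [0.446, 0.554, 0.442, -0.546]
wrist_force: [-0.5, 0.8, -1.4]
opening: 0.134
```

Emit:
carry_out(motion=[0, 0, 0, 0, 0, 0, -1, 0, 0, 0, 0, 0, 0, -1, 0, 0, 0, 0, 0, 0, -1, 0, 0, 0, 0, 0, 0, -1, 0, 0, 0, -0.02, 0, 0, -1, 0, 0, 0, -0.045, 0, 0, -1, 0, 0, 0, -0.045, 0, 0, -1, 0, 0, 0, -0.045, 0, 0, -1, 0, 0, 0, 0, 0, 0.03, -1, 0, 0, 0, 0, 0, 0, -1])

```text
time_s: 19.1
eef_pos: [0.5296, 0.18, 0.2464]
eef_rot: [0.447, 0.554, 0.442, -0.546]
wrist_force: [-0.4, -0.1, -1.1]
opening: 0.999
```

```bash
python3 - <<'E'
from h import *
print(T().round(3))
see("12",["small_pan","mid_pan","small_pan_grip","mid_pan_grip"],cams=("wrist","side"))
a=cv2.imread("pics/wrist12.png");b=cv2.imread("pics/side12.png")[150:342,100:400]
c=np.hstack([cv2.resize(a,(400,300)),cv2.resize(b,(400,300))]);cv2.imwrite("pics/c12.png",c)
E
```

```text
[[ 0.012  0.978 -0.21   0.53 ]
 [ 0.002 -0.21  -0.978  0.18 ]
 [-1.     0.011 -0.004  0.246]
 [ 0.     0.     0.     1.   ]]
wrist small_pan 0.94 [0.5548 0.2854 0.0066] [253.  69.]
wrist small_pan 0.81 [ 0.7619  0.0409 -0.0013] [433. 220.]
wrist small_pan 0.73 [0.2875 0.1445 0.0056] [ 83. 223.]
wrist small_pan_grip 0.82 [ 0.8045 -0.0418  0.0923] [509. 303.]
wrist small_pan_grip 0.81 [0.3482 0.2094 0.0892] [ 73. 186.]
wrist small_pan_grip 0.66 [0.5432 0.1938 0.0981] [262. 162.]
wrist small_pan_grip 0.32 [0.5535 0.2821 0.0059] [252.  73.]
wrist mid_pan_grip 0.89 [0.4493 0.2961 0.0995] [136.  75.]
side small_pan 0.95 [0.2961 0.1443 0.0013] [316. 248.]
side small_pan 0.83 [0.5553 0.2826 0.0123] [237. 274.]
side small_pan 0.57 [0.7649 0.0406 0.0031] [190. 213.]
side mid_pan 0.95 [ 0.2832 -0.1056  0.0026] [320. 196.]
side mid_pan 0.84 [ 0.3153 -0.411  -0.0044] [312. 146.]
side mid_pan 0.8 [0.5529 0.2833 0.0094] [238. 274.]
side small_pan_grip 0.96 [0.5408 0.1917 0.101 ] [245. 235.]
side small_pan_grip 0.94 [0.3527 0.2076 0.0902] [302. 247.]
side small_pan_grip 0.76 [ 0.8016 -0.0414  0.085 ] [182. 181.]
side small_pan_grip 0.71 [ 0.7463  0.1771 -0.0048] [187. 245.]
side mid_pan_grip 0.85 [ 0.2158 -0.4266  0.0949] [338. 128.]
side mid_pan_grip 0.84 [0.4491 0.2968 0.0942] [270. 267.]
side mid_pan_grip 0.79 [ 0.3912 -0.1071  0.0982] [294. 176.]
```

View pics/c12.png

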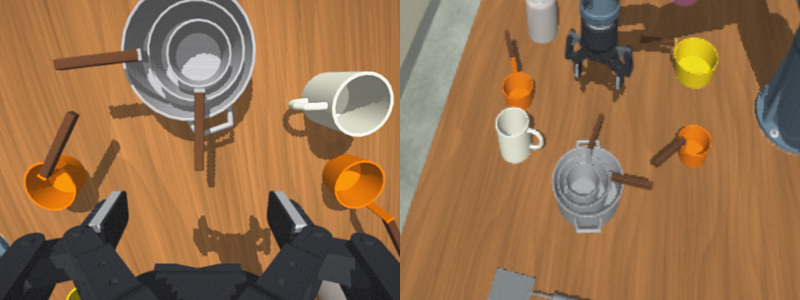

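All three vessels are nested concentrically and level, with the handles about 85° apart. The gripper is clear and nothing else moved.

```bash
python3 -c "
from bench import ctrl
print(ctrl.hand_in())"
```

```text
the job is handed in; nothing more can be done
None
```

The three steel vessels are nested and the job is handed in at about 19 s of robot time. The steel middle pan stands in the big pot, and the steel small pan stands in the middle pan.

**Seating:** Both pans touched down at the height worked out for sitting on the floor below: tool height 0.080 m for the middle pan and 0.0857 m for the small one. The last wrist and side views show three concentric, level rims. The small pan's measured base height was 7 to 12 mm, against an ideal 10 mm. The middle pan's was about 9 mm against 5 mm, which is within the networks' error.

**Handles and clearance:** The two handles point about 85° apart. The gripper is open and well clear above the nest. The mug, canister, spatula, grill brush and coloured look-alikes were not touched.

**Setback:** The first grip on the middle pan crept 10 mm too high, so I released and gripped again before lifting. That may have nudged the pan slightly on the trolley. The highest wrist force I read was about 19 N, at the middle pan's touchdown.

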